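# Vent shut and month set on a freezer box

### The job

A freezer box of cooked food has cooled and is ready to go into the freezer. With a fingertip, press its little steam vent flap shut, flat on the lid, and flick the edge of its month wheel click by click until the arrow clicks in at September, the nine o'clock mark counted clockwise from the double mark at twelve. The box stays standing where it is: do not lift it, tip it or push it away; the other freezer box is already shut and set, so leave it and the things around as they are.

Things in the scene. Friction and masses are not known exactly. Their poses are not given: they have to be found in the camera images.
- new_box: Freezer box to finish (its vent flap stands up): rectangular, pale blue-grey plastic, 230 x 150 mm, lid top 85 mm high, about 0.9 kg, loose on the worktop. Origin: centre of the underside; x along its length towards the vent end (about away from the robot), y left, z up. In this frame the wheel's axis is at x -45 mm, y 0; the vent's hinge line at x 98 mm, z 89.5 mm.
- new_wheel (a joint): Turn of that box's month wheel: 0 with the arrow at the twelve mark, growing clockwise seen from above, no end stops; pi/6 per click, so nine is 4.712 (or a full turn off). A sprung nose on the lid, between the twelve and one marks, drops between two lobes at each click and pulls the wheel in from up to 12 degrees off; it may start stuck between clicks. It breaks away at 0.08 N m (2 N at the rim).
- new_wheel_hub (a point): Middle of that wheel's upper face, 104.5 mm above the worktop. The wheel lies flat on the lid: grey, 18 mm thick, underside 1.5 mm above the lid, 93 mm over its twelve lobes (too wide to grip). Lobes: upright cylinders 11 mm in diameter, 41 mm from the wheel's axis, 21 mm apart; between them the edge is cut back to 37 mm. At a click a lobe stands in line with every mark, a gap halfway between.
- new_wheel_arrow (a point): On the upper face of that wheel, over the axis of the lobe that the white arrow points at, 41 mm from the wheel's axis.
- new_nine_mark (a point): Nine mark on the lid (85 mm high) of that box, 53 mm from the wheel's axis. Twelve dark marks lie round the wheel, 50 to 60 mm from its axis, like hours on a clock: twelve is a double mark towards the box's +x, three towards -y, six towards -x, nine towards +y; three, six and nine are longer than the rest.
- new_vent (a joint): Opening angle of the steam vent flap of that box: 0 shut and flat on the lid, up to 1.5 upright. It stays where it is left (stiff hinge, 0.012 N m). Follow its free end over and down, towards the wheel, to shut it; a push straight down on it while it stands steep may only jam by friction.
- new_vent_edge (a point): Middle of the free edge of that flap, upper side, 38 mm from the hinge. The flap is white, 36 mm long, 30 mm wide and 4 mm thick; shut, it points from the hinge towards the wheel and its upper side lies 92 mm above the worktop.
- done_box: The other freezer box, alike in every way, but its flap is shut and its arrow already at the nine mark. Origin and axes as for the first.
- done_wheel (a joint): Turn of the month wheel of the other box, measured in the same way; it stands at 4.712.
- done_vent (a joint): Opening angle of the flap of the other box: 0, shut.
- tape_roll: Roll of paper tape lying flat, 104 mm across, 25 mm high; origin in the middle of its underside.
- mug: Blue mug, 82 x 121 x 92 mm with its handle; origin in the middle of its underside.
- notebook: Closed notebook, 210 x 152 x 13 mm; origin in the middle of its underside.

How it is judged (in metres and radians):
At the end, for the whole second after the job is handed in: The arrow rests in its click at the nine mark (its lobe under 13.5 mm from the mark's middle, 12 being dead in line), the vent flap lies shut (under 0.08 rad), the box stands flat and still on the worktop, and the other box's wheel and flap are as they were (0.13 and 0.08 rad) (horizontal distance between new_wheel_arrow and new_nine_mark below 0.0135 m and value of joint each of new_vent, done_vent below 0.08 rad and linear speed of new_box below 0.01 m/s and height (world z) of new_box below 0.005 m and angle between new_box's own z axis and vertical below 0.03 rad and value of joint done_wheel between 4.58 and 4.84 rad); the robot touches nothing.
It fails at once if the box was lifted or tipped (height (world z) of new_box above 0.012 m or angle between new_box's own z axis and vertical above 0.12 rad).
It fails at once if the box was pushed more than 40 mm from its place (distance of new_box from where it was at the start of the episode above 0.04 m).
It fails at once if the other box was moved more than 20 mm, or its wheel or flap was worked (distance of done_box from where it was at the start of the episode above 0.02 m or value of joint done_vent above 0.25 rad or value of joint done_wheel above 4.98 rad or value of joint done_wheel below 4.45 rad).
It fails at once if the tape roll, the mug or the notebook was moved more than 25 mm (distance of any of tape_roll, mug, notebook from where it was at the start of the episode above 0.025 m).
It also fails if it takes over 58 s, if anything falls off the work surface, if the arm or the gripper's body presses on something with over 40 N, if the wrist force passes 120 N, or if a joint passes its speed limit or range.

### The arm

A 6-joint arm with a two-finger parallel gripper is mounted at the origin on a cart in front of the work surface, level with it; the furniture and walls round the work are solid. World frame = base frame: x ahead of the robot, y to its left, z up, the work surface at z = 0. Lengths are in mm, angles in rad, forces in N, time in s.
With the tool pointing down it reaches from about 350 to 775 mm from the base axis. Payload 7.3 kg.
Tool frame: the origin (TCP) lies midway between the tips of the shut fingers; the grasp point (between the pads) lies 19 mm behind it; z points along the fingers, y is the line along which they close (so a half turn about z gives the same grasp; the last joint's range is limited). The gripper opens to 92 mm and grips with 3 to 60 N. Pads are 19 mm wide; open, the fingers measure 130 mm over their backs; the gripper's body (75 mm by 190 mm) begins 47 mm behind the grasp point.
Start: joints at [-1.355, 0.342, 1.524, -0, 1.275, -0.146], TCP at [185.851, -491.024, 226.741] pointing down, gripper open.
Joint ranges: [-2.53, 2.53], [-0.77, 2.02], [0.04, 2.7], [-1, 4.14], [0.28, 2.66], [-3.11, 3.11]. Speed limits (rad/s): [2.57, 2.57, 3.14, 3.14, 3.14, 3.14].

### API

Orientations are given as [roll, pitch, yaw] about the fixed x, y, z axes, in that order (R = Rz(yaw) Ry(pitch) Rx(roll)).
In Python, from plant import bot gives the robot as it stands. The module is installed in compiled form; this text tells all that it offers.
- The arm moves only by the shell command python3 -m crank 'ROWS' [OPENING]. ROWS is JSON, a list of rows, each a list of 6 numbers: the shift along the tool's x, y, z in m, then the turn, a rotation vector about the tool's x, y, z in rad. In form: [[dx, dy, dz, wx, wy, wz], ...]. A call has 1 to 5 rows; each row shifts and turns the commanded pose from where the row before left it, along the tool's axes as they then stand; what a row does not reach is not made up. A row lasts 1/8 s, in which the tool goes at most 62.5 mm and 10.7 degrees, less where a joint would pass 70% of its speed; a pose out of reach is approached as far as the arm can. A call is refused whole if a number of a shift passes 0.0625 or a number of a turn 0.188, either way. A call with a gripper value outside its range is refused whole. OPENING is the opening in per cent of the stroke, from 0 (shut) to 100 (fully open), set as the call begins (- or left out, the last holds). The fingers move at their own pace and stop on an object; the grip force is fixed at half the most. Time passes only in rows, so rows that do not move let the fingers close. It gives the time, the measured TCP pose, the force, the opening and the grip force at its end, in the units of the state.
- bot.get_obs(): the state, without advancing time (a new reading comes with each control period).
- bot.capture(name): name is "scene" or "top" or "wrist"; returns a dict with "color" (384x512x3 uint8, blue, green, red), "fov_y" (degrees; the focal length in pixels is half the picture's height over the tangent of half this angle, whatever the lens; pixels are square), "cx", "cy" (the principal point, pixels), "k1" (the pictures are not rectified: a ray, as slopes to the right and down, at radius r is drawn at 1 + k1 r^2 times it, then the intrinsics apply), "extrinsics" (4x4, takes a point from world to camera coordinates); the wrist camera has in their place "tool_from_camera" (4x4, takes a point from camera to tool coordinates, whose origin is the TCP and whose axes are the flange's). Camera axes: x right, y up, looking along -z (the intrinsics and any distortion apply to the point x, -y, -z); pixel columns grow to the right and rows downward; lengths in mm; the calibration is good to about 2 mm. A picture is of the moment at which its call begins: read the wrist's pose just before it. There is no depth.
- bot.close_job(): hands the job in; it is judged then, once.
The state is a dict: "time": time; "joint_positions": joint angles; "dq": joint speeds; "tau": joint torques, N m; "tool_pos": TCP position; "tcp_rot": TCP orientation; "contact_force": force on the tool from outside, world axes, zero at the start; "moment": the same for the moment, N m; "grip_width": finger opening in mm; "finger_force": force on a finger pad.
Only numpy, scipy, OpenCV 4.12 (cv2) and the standard library are available. Lean on these libraries where they do the work, as an engineer would, in place of code of your own. Each camera call takes 0.05 s, during which the arm holds its last target. There are 200 camera calls.

## Working session

There is one attempt and no reset: what is moved stays moved. The work goes in short steps, Python scripts to look and compute and a shell command to move; the robot and the scene stay as the last step left them, time stands still between calls to the robot, and variables do not carry over. Pictures are saved under pics/ and viewed, at most 10 in all, crops included, and the job is handed in when it is done.

```bash
mkdir -p pics
python3 - <<'E'
from plant import bot
import cv2,numpy as np
o=bot.get_obs();print(o)
a=bot.capture("scene");b=bot.capture("top")
for n,c in(("scene",a),("top",b)):
    cv2.imwrite(f"pics/{n}0.png",c["color"]);print(n,{k:v for k,v in c.items() if k!="color"})
E
```

```text
{'time': 0.0, 'joint_positions': array([-1.35497692e+00,  3.42697598e-01,  1.52500234e+00, -6.09508101e-05,
        1.27539902e+00, -1.46026497e-01]), 'dq': array([ 0.00142591, -0.0001472 ,  0.00176454,  0.00050038, -0.00020538,
       -0.00180224]), 'tau': array([-5.09159254e-04, -4.31247103e+01, -2.44223571e+01,  7.17753265e-02,
        5.59368299e-02, -1.26275868e-04]), 'tool_pos': array([ 185.75355513, -490.60883115,  226.06312836]), 'tcp_rot': array([-3.14009391e+00, -1.61514640e-04,  3.61863575e-01]), 'contact_force': array([-0.03849592,  0.61946271,  0.73371345]), 'moment': array([-0.02994206, -0.03466705,  0.02041375]), 'finger_force': 0.0, 'grip_width': 91.5951242663804}
scene {'fov_y': 50.08767661682527, 'cx': 252.95131656993377, 'cy': 190.8774501492989, 'k1': 0.02754790666610013, 'extrinsics': array([[-6.33835758e-01, -7.73155610e-01, -2.19689465e-02,
         3.92543256e+02],
       [ 4.82448135e-01, -4.17394323e-01,  7.70081668e-01,
        -3.57666863e+02],
       [-6.04562675e-01,  4.77506421e-01,  6.37566930e-01,
        -9.05983462e+02],
       [ 0.00000000e+00,  0.00000000e+00,  0.00000000e+00,
         1.00000000e+00]])}
top {'fov_y': 57.09871045962048, 'cx': 263.7555120073454, 'cy': 188.24327206721102, 'k1': 0.03221602968637227, 'extrinsics': array([[ 2.86923975e-02, -9.99478946e-01,  1.47845686e-02,
        -2.21689367e+01],
       [ 9.95450582e-01,  2.99148818e-02,  9.04612591e-02,
        -6.19322617e+02],
       [-9.08564025e-02,  1.21217570e-02,  9.95790227e-01,
        -1.16184647e+03],
       [ 0.00000000e+00,  0.00000000e+00,  0.00000000e+00,
         1.00000000e+00]])}
```

View pics/top0.png

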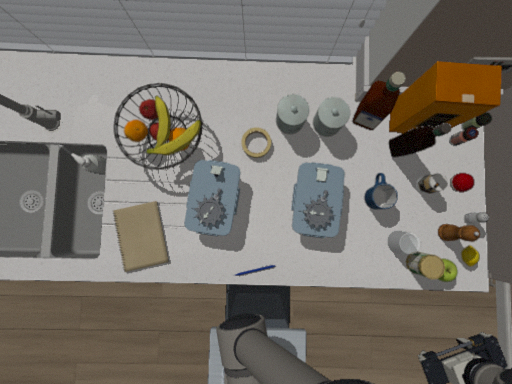

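View pics/scene0.png

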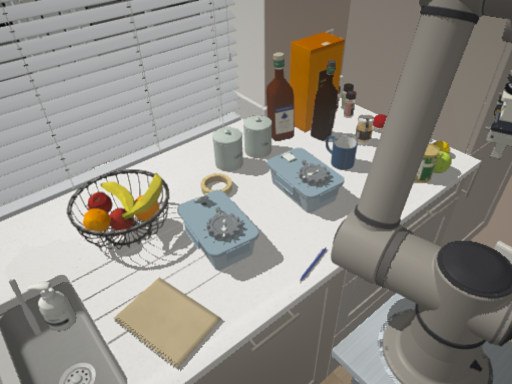

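The top view shows two boxes, at about (213,198) and (318,200). The right one's flap, near (321,175), looks flat. The left one's, near (217,170), looks upright. I'll enlarge both.

```bash
cat > h.py <<'E'
import numpy as np,cv2
from plant import bot
def ray(c,px,T=None):
    """pixel -> origin, dir in world. T: world_from_camera"""
    if T is None: T=np.linalg.inv(c["extrinsics"])
    h=c["color"].shape[0];f=h/2/np.tan(np.radians(c["fov_y"])/2)
    d=np.array([(px[0]-c["cx"])/f,(px[1]-c["cy"])/f]);u=d.copy()
    for _ in range(20):u=d/(1+c["k1"]*(u@u))
    return T[:3,3],T[:3,:3]@np.array([u[0],-u[1],-1.])
def plane(c,px,z,T=None):
    o,d=ray(c,px,T);return o+d*(z-o[2])/d[2]
def proj(c,P,T=None):
    E=c["extrinsics"] if T is None else np.linalg.inv(T)
    p=E[:3,:3]@np.asarray(P,float)+E[:3,3];h=c["color"].shape[0];f=h/2/np.tan(np.radians(c["fov_y"])/2)
    u=np.array([p[0],-p[1]])/-p[2];u=u*(1+c["k1"]*(u@u));return u*f+[c["cx"],c["cy"]]
def wristT(c,o):
    from scipy.spatial.transform import Rotation as R
    M=np.eye(4);M[:3,:3]=R.from_euler("xyz",o["tcp_rot"]).as_matrix();M[:3,3]=o["tool_pos"]
    return M@c["tool_from_camera"]
E
python3 - <<'E'
from h import *
c=bot.capture("top");im=c["color"];hsv=cv2.cvtColor(im,cv2.COLOR_BGR2HSV)
cv2.imwrite("pics/z.png",cv2.resize(im[150:245,175:355],None,fx=4.4,fy=4.4,interpolation=cv2.INTER_CUBIC))
m=cv2.inRange(hsv,(95,40,60),(115,140,255));m[:150]=0;m[250:]=0;m[:,360:]=0;m[:,:180]=0
m=cv2.morphologyEx(m,cv2.MORPH_CLOSE,np.ones((9,9)))
for k in cv2.findContours(m,0,2)[0]:
    if cv2.contourArea(k)<1500: continue
    pts=np.array([plane(c,p[0],85)[:2] for p in k],np.float32);r=cv2.minAreaRect(pts);print(cv2.contourArea(k),r,cv2.boundingRect(k))
E
```

```text
3194.0 ((583.594482421875, -176.30776977539062), (156.5287322998047, 233.69117736816406), 84.48007202148438) (292, 163, 52, 74)
3241.5 ((580.7970581054688, 158.665771484375), (159.1872100830078, 234.38983154296875), 83.92001342773438) (185, 160, 55, 76)
```

View pics/z.png

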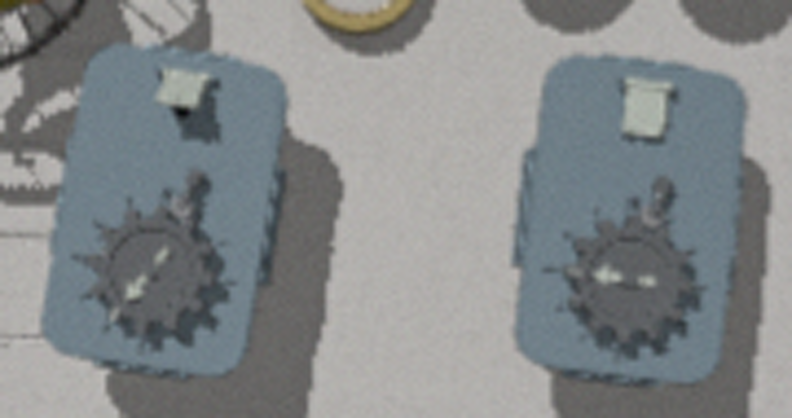

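The left box is the new one. Its flap stands up at about (185,90) in the crop. Its arrow points down-left, from (165,250) to (130,295), near the 7 mark, so it needs about two clicks clockwise. I'll move over it for a wrist view.

```bash
R='[.0385,-.0311,-.005,0,0,0]'; true
python3 -m crank '[[0.0385,-0.0311,-0.005,0,0,0],[0.0385,-0.0311,-0.005,0,0,0],[0.0385,-0.0311,-0.005,0,0,0],[0.0385,-0.0311,-0.005,0,0,0],[0.0385,-0.0311,-0.005,0,0,0]]' 0
python3 -m crank '[[0.0385,-0.0311,-0.005,0,0,0],[0.0385,-0.0311,-0.005,0,0,0],[0.0385,-0.0311,-0.005,0,0,0],[0.0385,-0.0311,-0.005,0,0,0],[0.0385,-0.0311,-0.005,0,0,0]]'
python3 -m crank '[[0.0385,-0.0311,-0.005,0,0,0],[0.0385,-0.0311,-0.005,0,0,0],[0.0385,-0.0311,-0.005,0,0,0],[0.0385,-0.0311,-0.005,0,0,0],[0.0385,-0.0311,-0.005,0,0,0]]'
python3 - <<'E'
from h import *
o=bot.get_obs();c=bot.capture("wrist");print(o["tool_pos"],o["tcp_rot"],o["contact_force"],c["tool_from_camera"],c["fov_y"])
cv2.imwrite("pics/w1.png",cv2.resize(c["color"],None,fx=1.5,fy=1.5))
E
```

```text
time: 0.78
tool_pos: [311.3, -275.9, 251.8]
tcp_rot: [-3.142, -0.0, 0.361]
contact_force: [0.3, 0.3, 0.2]
grip_width: 46.4
finger_force: 0.0
time: 1.4
tool_pos: [436.3, -62.3, 276.8]
tcp_rot: [3.141, 0.0, 0.362]
contact_force: [1.0, -1.0, 1.0]
grip_width: 0.9
finger_force: 0.0
time: 2.02
tool_pos: [561.4, 151.2, 301.5]
tcp_rot: [3.141, 0.001, 0.362]
contact_force: [0.8, 0.0, -0.4]
grip_width: 0.5
finger_force: 0.0
[561.36303014 151.21674654 301.54189576] [3.14144941e+00 5.30117920e-04 3.61945734e-01] [ 0.84036157  0.00106652 -0.43450144] [[-9.36999877e-04  9.62726236e-01  2.70476093e-01  7.14136428e+01]
 [ 9.99999167e-01  1.14220287e-03 -6.01271543e-04 -1.88691554e-01]
 [-8.87798460e-04  2.70475304e-01 -9.62726504e-01 -1.58354406e+02]
 [ 0.00000000e+00  0.00000000e+00  0.00000000e+00  1.00000000e+00]] 64.84712845152801
```

View pics/w1.png

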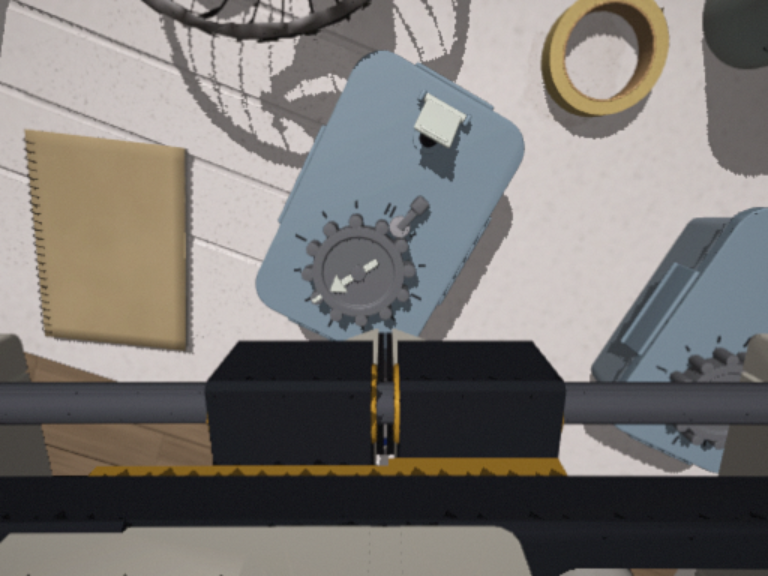

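The wrist view shows the wheel hub near (361,271), the arrow head near (332,288), the double twelve mark near (388,209) and the sprung nose near (412,218). The flap is at (440,120), with its hinge ends at about (421,98) and (467,124). All are pixels of the 1.5x picture.

Run:
```python
from h import *
o=bot.get_obs();c=bot.capture("wrist");T=wristT(c,o);im=c["color"];hsv=cv2.cvtColor(im,cv2.COLOR_BGR2HSV)
hub=plane(c,np.array([361,271])/1.5,104.5,T)[:2];print("hub eye",hub)
h=(plane(c,np.array([421,98])/1.5,89.5,T)+plane(c,np.array([467,124])/1.5,89.5,T))[:2]/2
d=h-hub;print("hinge",h,np.hypot(*d),"yaw",np.arctan2(d[1],d[0]))
tw=plane(c,np.array([388,209])/1.5,85,T)[:2]-hub;print("twelve",np.hypot(*tw),np.arctan2(tw[1],tw[0]))
# lid
m=cv2.inRange(hsv,(95,35,60),(115,140,255));m[225:]=0;m[:,:165]=0;m[:,352:]=0
m=cv2.morphologyEx(cv2.morphologyEx(m,cv2.MORPH_CLOSE,np.ones((9,9))),cv2.MORPH_OPEN,np.ones((9,9)))
k=max(cv2.findContours(m,0,1)[0],key=cv2.contourArea)
P=np.array([plane(c,p[0],85,T)[:2] for p in k],np.float32)
r=cv2.minAreaRect(P);print("lid",r)
# wheel: dark, unsaturated around hub
s=cv2.inRange(hsv,(0,0,40),(180,38,135));mm=np.zeros_like(s);cv2.circle(mm,(241,181),42,255,-1);s&=mm
n,l,st,ce=cv2.connectedComponentsWithStats(s);i=1+np.argmax(st[1:,4]);print("wheel comp",st[i],plane(c,ce[i],104.5,T)[:2])
# white arrow
w=cv2.inRange(hsv,(0,0,165),(180,60,255))&mm
n,l,st,ce=cv2.connectedComponentsWithStats(w)
for i in range(1,n):
    if st[i,4]>5:
        q=plane(c,ce[i],104.5,T)[:2];v=q-hub;print("white",ce[i]*1.5,st[i,4],q,np.hypot(*v),np.arctan2(v[1],v[0]))
for yaw in [np.arctan2(d[1],d[0])]:
  for name,b,z in (("hub",(0,0),104.5),("nine",(0,53),85),("seven",(-53*.866,53*.5),85),("tip7",(-41*.866,20.5),104.5)):
    w=hub+np.array([[np.cos(yaw),-np.sin(yaw)],[np.sin(yaw),np.cos(yaw)]])@b
    q=proj(c,[*w,z],T);cv2.circle(im,tuple(int(round(x)) for x in q),2,(0,0,255),-1)
cv2.imwrite("pics/w2.png",cv2.resize(im[90:260,150:380],None,fx=3.4,fy=3.4,interpolation=cv2.INTER_CUBIC))
```

```text
hub eye [539.77790596 167.88684956]
hinge [677.20593807 151.04181893] 138.45656021753766 yaw -0.12196508556530748
twelve 52.32104459774559 -0.06627045655646767
lid ((580.8765258789062, 159.18661499023438), (154.9026336669922, 233.66700744628906), 82.61016082763672)
wheel comp [ 204  145   77   77 3630] [538.23840523 164.59429327]
white [375.24324324 269.55405405] 37 [545.00108395 157.56102014] 11.571704349459017 -1.102490690615076
white [345.44117647 288.01764706] 85 [521.81168897 174.84550445] 19.266754549481842 2.772065856339367
white [321.85714286 302.67857143] 14 [503.04251727 188.79007011] 42.2662206878797 2.6242630940315124
```

View pics/w2.png

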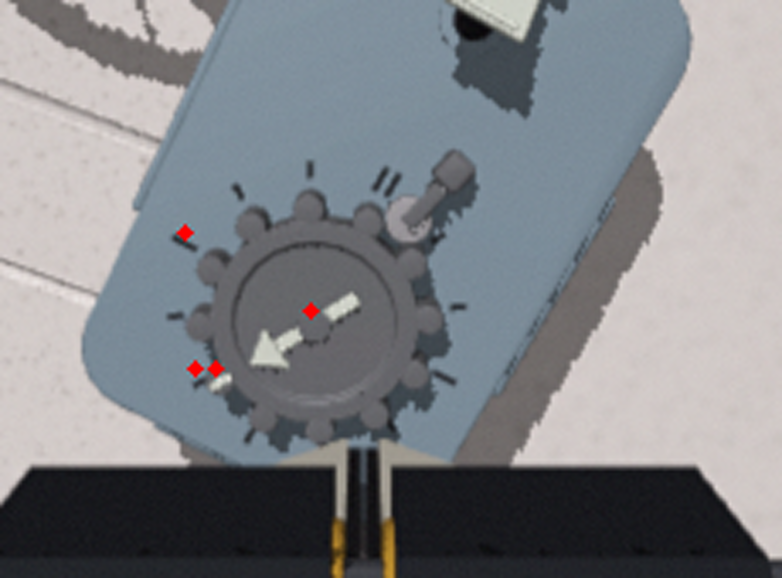

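The hub's true position is crop (315,322). The long nine mark is at (184,242), 8 at (175,316) and 7 at (203,380). The arrow's lobe at (221,383) is at 7, so two clicks are needed. The hub is at about (536.5,165.2) with yaw −0.13. I'll do the flap first, going in behind it.

```bash
python3 -m crank '[[0.0322,0.0142,0.025,0,0,0],[0.0322,0.0142,0.025,0,0,0],[0.0322,0.0142,0.025,0,0,0],[0.0322,0.0142,0.025,0,0,0],[0,0,0,0,0,0.164]]'
python3 -m crank '[[0,0,0,0,0,0.164],[0,0,0,0,0,0.164],[0,0,0,0,0,0]]'
python3 - <<'E'
from h import *
o=bot.get_obs();c=bot.capture("wrist");print(o["tool_pos"],o["tcp_rot"])
t=bot.capture("scene")
a=c["color"][:,:];b=t["color"][110:270,130:380]
cv2.imwrite("pics/w3.png",cv2.resize(b,None,fx=3.2,fy=3.2,interpolation=cv2.INTER_CUBIC))
hub=np.array([536.5,165.2]);R=np.array([[np.cos(-.13),np.sin(.13)],[-np.sin(.13),np.cos(.13)]])
print("TCP in box",(R.T@(o["tool_pos"][:2]-hub))+[-45,0])
E
```

```text
time: 2.75
tool_pos: [701.4, 140.6, 196.2]
tcp_rot: [-3.141, 0.008, 0.193]
contact_force: [-0.5, 0.2, -0.3]
grip_width: 0.1
finger_force: 0.0
time: 3.12
tool_pos: [701.1, 141.4, 201.3]
tcp_rot: [3.141, 0.001, -0.129]
contact_force: [0.4, -0.1, -0.2]
grip_width: 0.4
finger_force: 0.0
[701.10725518 141.42180562 201.31315293] [ 3.14106422e+00  9.25002985e-04 -1.29275837e-01]
TCP in box [121.30074751  -2.23883105]
```

View pics/w3.png

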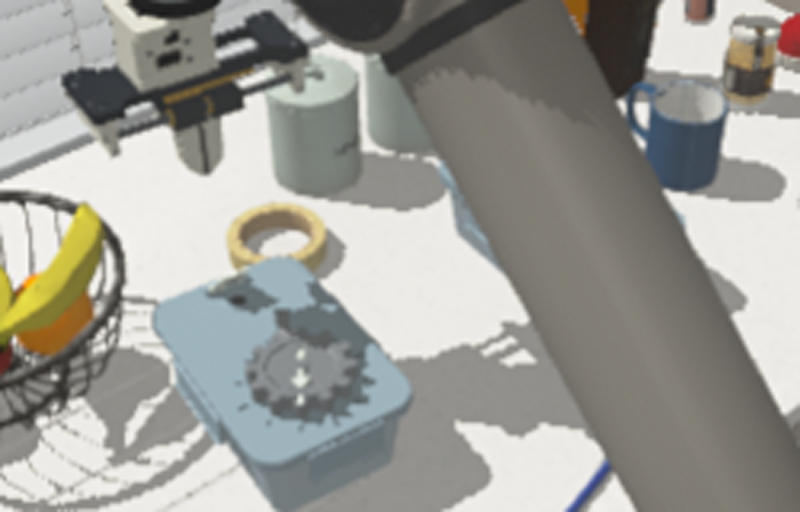

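The scene view shows the tip at (205,170), above and behind the flap at (240,290), with its path clear. I'll sweep the flap over and down.

```bash
python3 -m crank '[[0,-0.002,0.0425,0,0,0],[0,0,0.0425,0,0,0],[-0.006,0,0,0,0,0],[-0.006,0,0,0,0,0],[-0.007,0,0,0,0,0]]'
python3 -m crank '[[-0.007,0,0,0,0,0],[-0.006,0,0.004,0,0,0],[-0.005,0,0.006,0,0,0],[-0.003,0,0.005,0,0,0],[-0.001,0,0.004,0,0,0]]'
python3 -m crank '[[0,0,0.003,0,0,0],[0,0,0.001,0,0,0],[0,0,0,0,0,0]]'
```

```text
time: 3.85
tool_pos: [683.6, 146.8, 119.4]
tcp_rot: [-3.141, -0.004, -0.13]
contact_force: [-0.2, -0.1, 0.8]
grip_width: 0.2
finger_force: 0.0
time: 4.47
tool_pos: [660.7, 149.5, 97.1]
tcp_rot: [3.141, 0.001, -0.13]
contact_force: [-0.1, 0.4, 0.9]
grip_width: 0.4
finger_force: 0.2
time: 4.85
tool_pos: [661.2, 149.4, 93.6]
tcp_rot: [3.141, -0.0, -0.13]
contact_force: [-0.1, 0.2, 0.4]
grip_width: 0.4
finger_force: 0.0
```

```bash
python3 -m crank '[[0,0,0.001,0,0,0],[0,0,0,0,0,0]]'
python3 -m crank '[[0,0,0.001,0,0,0],[0,0,0,0,0,0]]'
```

```text
time: 5.1
tool_pos: [661.1, 149.4, 92.7]
tcp_rot: [3.142, -0.0, -0.13]
contact_force: [0.7, -0.8, 0.5]
grip_width: 0.8
finger_force: 0.0
time: 5.35
tool_pos: [661.2, 149.4, 92.3]
tcp_rot: [-3.142, -0.001, -0.13]
contact_force: [-1.4, -0.5, 4.3]
grip_width: 0.2
finger_force: 2.1
```

```bash
python3 -m crank '[[0,0,0.001,0,0,0],[0,0,0,0,0,0],[0,0,-0.03,0,0,0],[0,0,-0.04,0,0,0],[0,0,-0.04,0,0,0]]'
python3 -m crank '[[-0.046,0.0099,0,0,0,0],[-0.046,0.0099,0,0,0,0],[-0.046,0.0099,0,0,0,0],[-0.046,0.0099,0,0,0,0],[0,0,0,0,0,-0.1135]]'
python3 -m crank '[[0,0,0,0,0,-0.1135],[0,0,0,0,0,0],[0,0,0,0,0,0]]'
python3 - <<'E'
from h import *
o=bot.get_obs();c=bot.capture("wrist");T=wristT(c,o);im=c["color"];print(o["tool_pos"],o["tcp_rot"])
hub=np.array([536.5,165.2]);yaw=-.13
R=np.array([[np.cos(yaw),-np.sin(yaw)],[np.sin(yaw),np.cos(yaw)]])
for b,z in [((0,0),104.5),((143,0),89.5),((105,0),92)]+[((41*np.cos(a),-41*np.sin(a)),104.5) for a in np.radians(np.arange(0,360,30))]+[((60*np.cos(a),-60*np.sin(a)),85) for a in np.radians(np.arange(0,360,90))]:
    q=proj(c,[*(hub+R@b),z],T)*2;print(np.round(q/2),end=" ")
    cv2.circle(im,tuple(int(round(x/2)) for x in q),1,(0,0,255),-1)
cv2.imwrite("pics/w4.png",cv2.resize(im,None,fx=1.56,fy=1.56,interpolation=cv2.INTER_CUBIC))
E
```

```text
time: 5.98
tool_pos: [660.9, 149.4, 201.4]
tcp_rot: [3.141, 0.001, -0.13]
contact_force: [0.4, -0.2, 0.4]
grip_width: -0.2
finger_force: 0.0
time: 6.6
tool_pos: [470.0, 134.0, 200.6]
tcp_rot: [3.141, 0.002, -0.014]
contact_force: [1.0, 0.5, 1.0]
grip_width: 0.5
finger_force: 0.0
time: 6.98
tool_pos: [473.5, 134.1, 200.5]
tcp_rot: [3.142, 0.0, 0.095]
contact_force: [0.3, 0.0, 0.8]
grip_width: 0.3
finger_force: 0.0
[473.46942476 134.06956917 200.53499276] [3.14150539e+00 1.77738929e-04 9.45799126e-02]
[225. 111.] [265. -86.] [254. -28.] [235.  58.] [259.  72.] [273.  96.] [274. 123.] [262. 145.] [241. 159.] [216. 160.] [193. 148.] [178. 126.] [175.  99.] [186.  75.] [208.  59.] [242.  37.] [294. 126.] [215. 176.] [159.  95.]
```

View pics/w4.png

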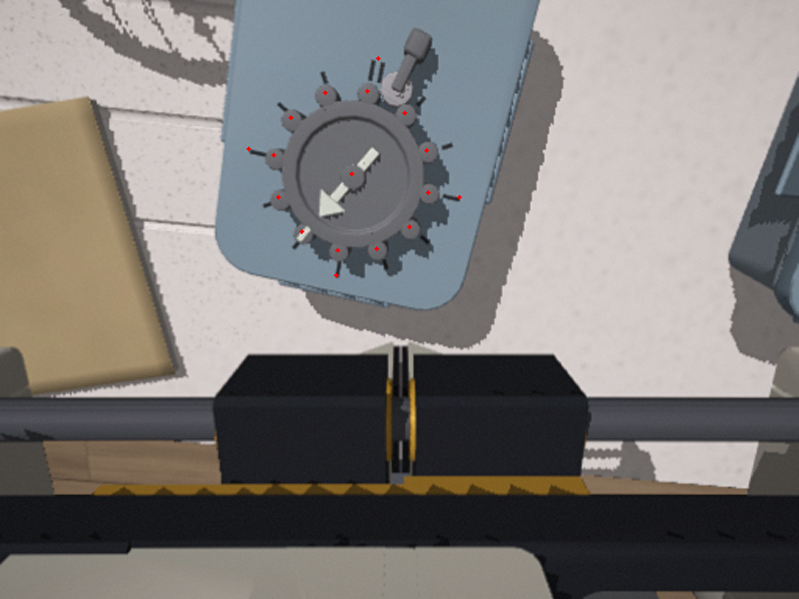

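The predicted marks fall on the lobes and clock marks in the picture, with the arrow's lobe at 7 at (303,234), so the pose is good to about 1 mm. Next I'll lower beside the five o'clock lobe and move in.

```bash
python3 -m crank '[[0,0,0.05,0,0,0],[0,0,0.05,0,0,0],[0,0,0.0085,0,0,0],[0,0,0,0,0,0]]'
python3 -m crank '[[0.005,0,0,0,0,0],[0.005,0,0,0,0,0],[0.005,0,0,0,0,0],[0.005,0,0,0,0,0],[0,-0.002,0,0,0,0]]'
```

```text
time: 7.52
tool_pos: [474.0, 134.1, 92.7]
tcp_rot: [3.141, -0.0, 0.096]
contact_force: [0.5, -0.8, 0.1]
grip_width: 0.7
finger_force: 0.0
time: 8.15
tool_pos: [491.9, 137.6, 92.5]
tcp_rot: [3.141, 0.003, 0.097]
contact_force: [-5.5, -4.1, 3.0]
grip_width: 0.4
finger_force: 3.3
```

```bash
python3 -m crank '[[-0.002,0,0,0,0,0],[0,0,0,0,0,0]]'
python3 - <<'E'
from h import *
o=bot.get_obs();c=bot.capture("wrist");print(o["tool_pos"],o["tcp_rot"],o["contact_force"])
cv2.imwrite("pics/w5.png",cv2.resize(c["color"][:260,100:420],None,fx=2.3,fy=2.3,interpolation=cv2.INTER_CUBIC))
E
```

```text
time: 8.4
tool_pos: [491.5, 137.9, 92.7]
tcp_rot: [-3.142, -0.001, 0.097]
contact_force: [-1.1, 0.3, -0.5]
grip_width: 0.3
finger_force: 0.6
[491.53951095 137.8619304   92.71685144] [-3.14158219e+00 -1.04974407e-03  9.67200963e-02] [-1.10373053  0.27844862 -0.47056003]
```

View pics/w5.png

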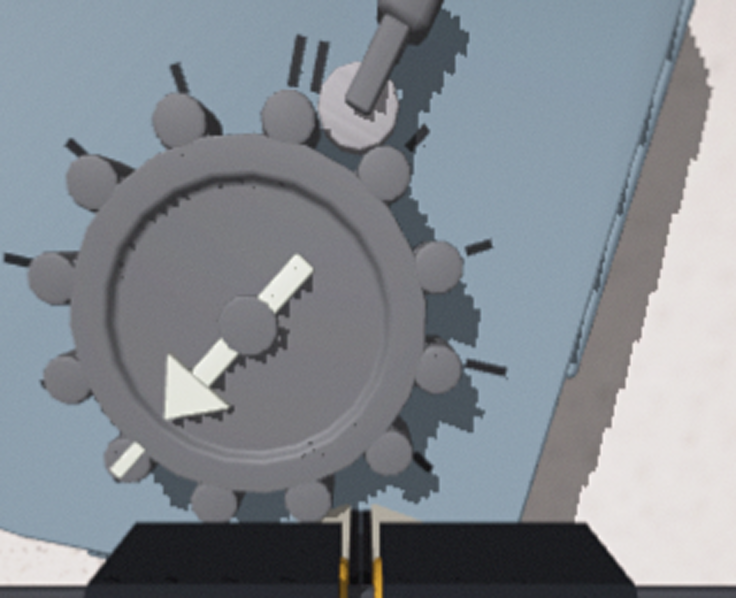

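The tip, near (360,515), sits in the gap behind the 5 lobe at (308,500) and in front of the 4 lobe at (390,452). Now I'll drive it round the hub's circle, one click.

```bash
python3 -m crank '[[-0.0018,-0.0041,0,0,0,0.0873],[-0.0018,-0.0041,0,0,0,0.0873],[-0.0018,-0.0041,0,0,0,0.0873]]'
python3 -m crank '[[-0.0018,-0.0041,0,0,0,0.0873],[-0.0018,-0.0041,0,0,0,0.0873],[-0.0018,-0.0041,0,0,0,0.0873]]'
python3 - <<'E'
from h import *
o=bot.get_obs();c=bot.capture("wrist");t=bot.capture("top");print(o["tool_pos"],o["tcp_rot"],o["contact_force"])
a=cv2.resize(c["color"][:240,80:400],(480,360));b=cv2.resize(t["color"][150:245,175:255],(320,380),interpolation=cv2.INTER_CUBIC)[:360]
cv2.imwrite("pics/w6.png",np.hstack([a,b]))
E
```

```text
time: 8.82
tool_pos: [486.3, 150.3, 92.5]
tcp_rot: [-3.141, -0.001, -0.168]
contact_force: [-0.6, -0.3, 0.2]
grip_width: 0.3
finger_force: 0.0
time: 9.2
tool_pos: [483.8, 163.2, 92.5]
tcp_rot: [3.141, -0.001, -0.43]
contact_force: [-1.4, -1.1, 1.4]
grip_width: 0.3
finger_force: 1.2
[483.75666717 163.19879782  92.46061619] [ 3.14142052e+00 -5.62541877e-04 -4.29877277e-01] [-1.38752312 -1.09076354  1.43883132]
```

View pics/w6.png

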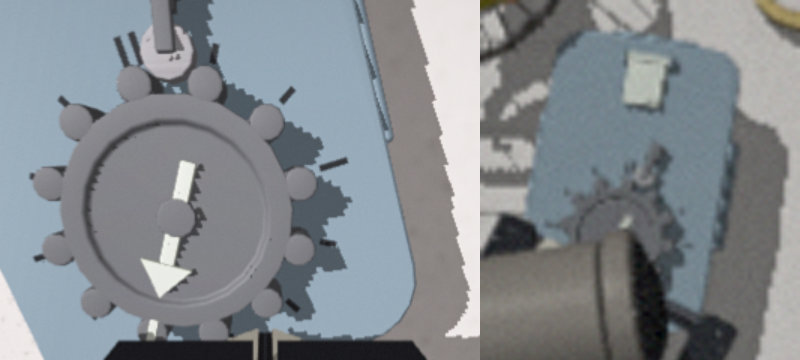

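In the wrist half, the arrow lobe at (152,328) is still at 7. The tip slid past the 5 lobe and now sits between 5 and 6. The top half shows the flap lying flat at (645,80). I'll come in with the corner at a steeper angle, deeper, behind the 4 lobe.

```bash
python3 -m crank '[[-0.008,0,0,0,0,0],[0,0,-0.03,0,0,0],[0.0225,0.0175,0,0,0,0],[0.0225,0.0175,0,0,0,0],[0,0,0,0,0,-0.165]]'
python3 -m crank '[[0,0,0,0,0,-0.165],[0,0,0,0,0,-0.165],[0,0,0,0,0,-0.165],[0,0,0,0,0,-0.165],[0,0,0,0,0,0]]'
cat > loc.py <<'E'
from h import *
o=bot.get_obs();c=bot.capture("wrist");T=wristT(c,o);yaw=-.13;hub=np.array([536.5,165.2])
R=np.array([[np.cos(yaw),-np.sin(yaw)],[np.sin(yaw),np.cos(yaw)]])
print(o["tool_pos"],o["tcp_rot"][2],"force",o["contact_force"])
d=np.array([-18.9,-47.3])-R.T@(o["tool_pos"][:2]-hub);a=o["tcp_rot"][2]-yaw
print("to contact pose, tool axes",d@[np.cos(a),np.sin(a)],d@[np.sin(a),-np.cos(a)])
# white arrow on the wheel -> clock angle
hsv=cv2.cvtColor(c["color"],cv2.COLOR_BGR2HSV);w=cv2.inRange(hsv,(0,0,165),(180,45,255))
n,l,st,ce=cv2.connectedComponentsWithStats(w)
for i in range(1,n):
    q=R.T@(plane(c,ce[i],104.5,T)[:2]-hub)
    if st[i,4]>12 and np.hypot(*q)<44:print("white",st[i,4],np.round(q,1),"clock deg",np.degrees(np.arctan2(-q[1],q[0]))%360)
E
python3 loc.py
```

```text
time: 9.93
tool_pos: [503.5, 114.8, 122.4]
tcp_rot: [-3.141, -0.001, -0.259]
contact_force: [-0.7, -0.7, -0.4]
grip_width: 0.4
finger_force: 0.0
time: 10.55
tool_pos: [502.6, 116.2, 122.2]
tcp_rot: [-3.142, -0.0, 0.398]
contact_force: [0.3, -0.4, 0.5]
grip_width: 0.3
finger_force: 0.0
[502.55488493 116.24145806 122.24811146] 0.39756033773682775 force [ 0.30273929 -0.41715114  0.53892368]
to contact pose, tool axes 10.110555345314122 -0.6434268050124795
white 179 [17.1 -3.9] clock deg 12.703090903457309
white 428 [-8.3 10.4] clock deg 231.45294593198867
white 75 [-28.8  22. ] clock deg 217.40231383127383
```

The arrow's line now misses my old hub by 5 mm, so the box has shifted a few mm. I'll rise and measure its pose again by numbers.

```bash
python3 -m crank '[[0.017,-0.0024,-0.045,0,0,0],[0.017,-0.0024,-0.045,0,0,0],[0.017,-0.0024,-0.045,0,0,0],[0.017,-0.0024,-0.045,0,0,0],[0,0,0,0,0,0]]'
cat > box.py <<'E'
from h import *
o=bot.get_obs();c=bot.capture("wrist");T=wristT(c,o);im=c["color"];hsv=cv2.cvtColor(im,cv2.COLOR_BGR2HSV)
m=cv2.inRange(hsv,(95,35,60),(115,140,255));m[225:]=0;m[:,:165]=0;m[:,352:]=0
m=cv2.morphologyEx(cv2.morphologyEx(m,cv2.MORPH_CLOSE,np.ones((9,9))),cv2.MORPH_OPEN,np.ones((9,9)))
k=max(cv2.findContours(m,0,1)[0],key=cv2.contourArea)
r=cv2.minAreaRect(np.array([plane(c,p[0],85,T)[:2] for p in k],np.float32));print("lid",r)
yaw=np.radians(r[2]-90);hub=np.array(r[0])-45*np.array([np.cos(yaw),np.sin(yaw)])
w=cv2.inRange(hsv,(0,0,165),(180,45,255));n,l,st,ce=cv2.connectedComponentsWithStats(w)
R=np.array([[np.cos(yaw),-np.sin(yaw)],[np.sin(yaw),np.cos(yaw)]]);print("hub",hub,"yaw",yaw,o["tool_pos"],o["tcp_rot"][2])
for i in range(1,n):
    q=R.T@(plane(c,ce[i],104.5,T)[:2]-hub)
    if st[i,4]>8 and np.hypot(*q)<170:print("white",st[i],np.round(q,1),"clock",np.degrees(np.arctan2(-q[1],q[0]))%360)
for b,z in [((0,0),104.5)]+[((41*np.cos(a),-41*np.sin(a)),104.5) for a in np.radians(np.arange(0,360,30))]+[((60*np.cos(a),-60*np.sin(a)),85) for a in np.radians(np.arange(0,360,90))]:
    cv2.circle(im,tuple(int(round(x)) for x in proj(c,[*(hub+R@b),z],T)),1,(0,0,255),-1)
cv2.imwrite("pics/b.png",cv2.resize(im[50:250,150:400],None,fx=3,fy=3,interpolation=cv2.INTER_CUBIC))
E
python3 box.py
```

```text
time: 11.22
tool_pos: [563.6, 152.0, 305.8]
tcp_rot: [3.14, -0.008, 0.396]
contact_force: [0.2, 0.1, 0.3]
grip_width: 0.7
finger_force: 0.0
lid ((588.8096923828125, 160.71826171875), (154.88375854492188, 233.79771423339844), 82.3883285522461)
hub [544.20620636 166.67888537] yaw -0.1328487283433492 [563.61930651 152.04844214 305.80918495] 0.3959301639684556
white [266  11  15  29 163] [161.   50.2] clock 342.69425295116787
white [165  29  37  37 886] [ 96.7 127.7] clock 307.1317272804441
white [137  52  56  49 830] [ 59.8 126.3] clock 295.34935300908614
white [205  52  22  14 196] [102.5  87.4] clock 319.54930150115115
white [226  53   8  11  46] [111.6  74.9] clock 326.1419091118552
white [193  58  12  11  64] [ 89.  100.2] clock 311.61628695344234
white [288  60  26  19 125] [141.3   0.9] clock 359.65509899670894
white [273  66  36  39 760] [121.3   1.3] clock 359.40433138352523
white [190  80  20  25 277] [62.4 86.3] clock 305.8650147933356
white [243 169  10   7  36] [10.  -6.3] clock 32.33829553109699
white [221 179  15  10  86] [-15.5   7.9] clock 206.88696116681507
white [208 191   7   5  17] [-36.3  19.4] clock 208.14147902346537
```

```bash
python3 -m crank '[[-0.0156,0.003,0.045,0,0,0],[-0.0156,0.003,0.045,0,0,0],[-0.0156,0.003,0.045,0,0,0],[-0.0156,0.003,0.045,0,0,0],[0,0,0,0,0,0]]'
python3 -m crank '[[0,0,0.034,0,0,0],[0,0,0,0,0,0],[0,0,0,0,0,0]]'
sed -i 's/hub=np.array(\[536.5,165.2\])/hub=np.array([544.3,166.7])/;s/yaw=-.13;/yaw=-.133;/' loc.py; python3 loc.py
```

```text
time: 11.9
tool_pos: [504.5, 115.3, 118.5]
tcp_rot: [-3.138, 0.01, 0.396]
contact_force: [-0.4, -0.2, 1.0]
grip_width: 0.4
finger_force: 0.0
time: 12.28
tool_pos: [509.7, 116.2, 89.7]
tcp_rot: [3.141, -0.002, 0.398]
contact_force: [-0.8, -0.9, 0.0]
grip_width: 0.1
finger_force: 0.5
[509.7307607  116.21472351  89.73069227] 0.39784011441367206 force [-0.83349826 -0.90573889  0.00216068]
to contact pose, tool axes 11.183766699581414 -1.9268857394934644
white 268 [ 9.4 -6.2] clock deg 33.38847800253606
white 636 [-16.   8.] clock deg 206.4838289448631
white 110 [-36.5  19.4] clock deg 208.00752066426182
```

```bash
python3 -m crank '[[0.003,0,-0.001,0,0,0],[0.003,0,0,0,0,0],[0,0,0,0,0,0]]'
python3 -m crank '[[0.002,0,0,0,0,0],[0,0,0,0,0,0]]'
python3 -m crank '[[0.002,0,0,0,0,0],[0,0,0,0,0,0]]'
```

```text
time: 12.7
tool_pos: [514.0, 118.2, 89.6]
tcp_rot: [3.141, 0.001, 0.398]
contact_force: [-4.9, -2.0, 1.7]
grip_width: 0.2
finger_force: 2.6
time: 12.95
tool_pos: [515.6, 118.8, 89.6]
tcp_rot: [3.141, 0.002, 0.398]
contact_force: [-5.0, -3.7, 1.6]
grip_width: 0.5
finger_force: 3.1
time: 13.2
tool_pos: [517.5, 119.5, 89.6]
tcp_rot: [3.141, 0.002, 0.398]
contact_force: [-5.0, -4.3, 1.9]
grip_width: 0.3
finger_force: 3.0
```

```bash
python3 loc.py
python3 - <<'E'
from h import *
c=bot.capture("wrist");im=c["color"]
T=c["tool_from_camera"]
for x,y in [(9.5,-5.5),(9.5,5.5),(9.5,-9.5),(9.5,9.5)]:
    q=proj(c,[x,y,0],T);cv2.circle(im,tuple(int(round(v)) for v in q),1,(0,0,255),-1)
cv2.imwrite("pics/w7.png",cv2.resize(im[60:260,130:390],None,fx=3,fy=3,interpolation=cv2.INTER_CUBIC))
E
```

```text
[517.52452175 119.51678561  89.62580083] 0.39823288821536806 force [-4.97619014 -4.26631208  1.93426943]
to contact pose, tool axes 2.720134289086858 -1.901168270160635
white 267 [14.9 -0.4] clock deg 1.5983942913554838
white 634 [-11.2  12.5] clock deg 228.10717990895665
white 108 [-32.4  22.9] clock deg 215.3220608402503
white 81 [-13.2 -41.7] clock deg 107.60117026160326
```

View pics/w7.png

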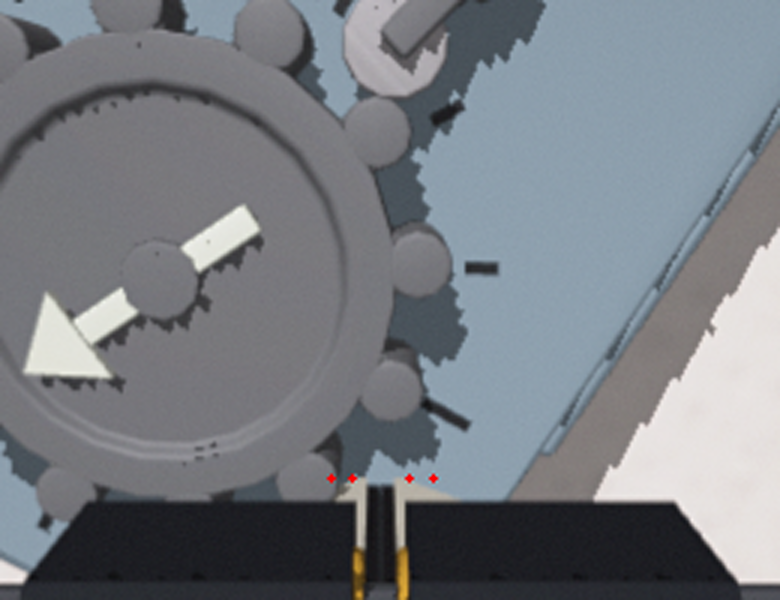

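The picture shows the tip, near (380,490), between the 3 lobe at (390,385) and the 4 lobe at (305,478). The finger thickens above its tip, so at this depth it wedges against both lobes and shoves the box. I'll back off and work with the tip higher, so only its thin end engages.

```bash
python3 -m crank '[[-0.006,0,0,0,0,0],[0,0,-0.009,0,0,0],[0,0,0,0,0,0]]'
sed -i 's/hub=np.array(\[[0-9.,]*\])/hub=np.array([549.7,170.6])/' loc.py; python3 loc.py
python3 -m crank '[[0.003,0,0,0,0,0],[0.003,0,0,0,0,0],[0,0,0,0,0,0]]'
python3 -m crank '[[0.003,0,0,0,0,0],[0,0,0,0,0,0]]'
```

```text
time: 13.68
tool_pos: [513.7, 117.8, 99.5]
tcp_rot: [3.141, -0.003, 0.398]
contact_force: [0.7, 0.7, -0.7]
grip_width: 0.1
finger_force: 0.0
[513.68685879 117.78954107  99.53246221] 0.39794449646082675 force [ 0.65011511  0.66170154 -0.66484295]
to contact pose, tool axes 13.41610710845914 -3.509662818842691
white 239 [ 9.7 -5.7] clock deg 30.316762759992752
white 562 [-15.4   8.9] clock deg 209.9389591192718
white 96 [-35.8  20.7] clock deg 209.97783206374945
time: 14.1
tool_pos: [518.2, 120.0, 98.0]
tcp_rot: [3.142, 0.0, 0.398]
contact_force: [-0.1, -1.2, -0.2]
grip_width: 0.9
finger_force: 0.0
time: 14.35
tool_pos: [520.9, 121.1, 98.2]
tcp_rot: [3.141, -0.0, 0.398]
contact_force: [-0.2, -0.2, 0.2]
grip_width: 0.4
finger_force: 0.3
```

```bash
python3 -m crank '[[0.0025,0,0,0,0,0],[0,0,0,0,0,0]]'
python3 -m crank '[[0.0025,0,0,0,0,0],[0,0,0,0,0,0]]'
python3 -m crank '[[0,-0.0025,0,0,0,0],[0,0,0,0,0,0]]'; python3 loc.py
```

```text
time: 14.6
tool_pos: [523.3, 122.1, 98.2]
tcp_rot: [3.141, -0.0, 0.398]
contact_force: [1.1, -0.8, -0.3]
grip_width: 0.5
finger_force: 0.1
time: 14.85
tool_pos: [525.6, 123.1, 98.2]
tcp_rot: [3.141, -0.0, 0.398]
contact_force: [-0.7, 0.1, 0.4]
grip_width: 0.5
finger_force: 0.1
time: 15.1
tool_pos: [524.4, 125.0, 98.3]
tcp_rot: [3.141, 0.0, 0.398]
contact_force: [0.6, -3.9, 0.8]
grip_width: 0.3
finger_force: 1.4
[524.37630125 125.01578571  98.26442809] 0.39817422917601575 force [ 0.58784445 -3.8762824   0.75076615]
to contact pose, tool axes 0.7618253428134626 -0.9903240345762605
white 230 [ 9.4 -5.9] clock deg 32.413327036674
white 540 [-15.1   9.7] clock deg 212.62587273320017
white 93 [-35.   22.4] clock deg 212.6428220627615
white 104 [-15.6 -40.3] clock deg 111.13127976202139
```

The lobe is engaged and the arrow has moved to 212.6°. Now the arc.

```bash
python3 -m crank '[[-0.0027,-0.0037,0,0,0,0.0873],[-0.0027,-0.0037,0,0,0,0.0873],[0,0,0,0,0,0]]'; python3 loc.py
python3 -m crank '[[-0.0027,-0.0037,0,0,0,0.0873],[-0.0027,-0.0037,0,0,0,0.0873],[0,0,0,0,0,0]]'; python3 loc.py
```

```text
time: 15.52
tool_pos: [516.5, 130.6, 98.3]
tcp_rot: [-3.141, 0.0, 0.224]
contact_force: [0.0, -1.4, 0.1]
grip_width: 0.8
finger_force: 0.5
[516.50382004 130.6452266   98.25644154] 0.2243001512523557 force [ 3.57921233e-04 -1.43171623e+00  1.00984938e-01]
to contact pose, tool axes 7.002165443275661 6.132265860050546
white 13 [-0.7 42. ] clock deg 268.99865232271577
white 228 [ 8.  -7.8] clock deg 44.21711221584683
white 539 [-13.   12.3] clock deg 223.4038151685509
white 92 [-30.1  28.6] clock deg 223.48794671234995
white 100 [-22.7 -37. ] clock deg 121.57400292977457
time: 15.95
tool_pos: [509.8, 137.2, 98.1]
tcp_rot: [-3.141, 0.001, 0.051]
contact_force: [-1.7, 1.4, 0.6]
grip_width: 0.4
finger_force: 0.9
[509.80060072 137.16179968  98.08160284] 0.051204567878280205 force [-1.69601207  1.38379083  0.62657665]
to contact pose, tool axes 14.314603929158128 11.685744374953305
white 21 [41.1 15.3] clock deg 339.5771174004413
white 228 [ 5.3 -9.8] clock deg 61.44452151587293
white 549 [-9.3 15.3] clock deg 238.70566292634953
white 95 [-21.2  35.7] clock deg 239.3017004779867
white 70 [-29.6 -32.4] clock deg 132.43356105043722
```

One click is done (239.3°) with the hub unmoved. On to the next.

```bash
python3 -m crank '[[-0.0027,-0.0037,0,0,0,0.0873],[-0.0027,-0.0037,0,0,0,0.0873],[-0.0027,-0.0037,0,0,0,0.0873],[-0.0027,-0.0037,0,0,0,0.0873],[0,0,0,0,0,0]]'; python3 loc.py
python3 -m crank '[[-0.0027,-0.0037,0,0,0,0.0873],[-0.0027,-0.0037,0,0,0,0.0873],[0,0,0,0,0,0]]'; python3 loc.py
```

```text
time: 16.62
tool_pos: [500.9, 152.2, 98.3]
tcp_rot: [3.142, -0.0, -0.297]
contact_force: [0.2, -0.6, 1.1]
grip_width: 0.4
finger_force: 0.7
[500.89793314 152.20163366  98.29690493] -0.29747449573858153 force [ 0.18524519 -0.5890442   1.06608215]
to contact pose, tool axes 30.36566716137704 17.8617239830625
white 34 [39.6  0.7] clock deg 358.9488909221738
white 15 [ 35.4 -24.6] clock deg 34.76615838508288
white 231 [  3.  -10.9] clock deg 74.8564385831897
white 549 [-5.7 16.7] clock deg 251.0996108517216
white 99 [-12.8  39.5] clock deg 251.96613027943224
white 20 [-19.8  32.8] clock deg 238.84922478712883
time: 17.05
tool_pos: [498.2, 161.4, 98.2]
tcp_rot: [-3.141, 0.0, -0.472]
contact_force: [0.5, 2.8, -0.1]
grip_width: -0.1
finger_force: 0.9
[498.16868371 161.3583257   98.16881713] -0.47193493006377074 force [ 0.46148541  2.83485114 -0.12644768]
to contact pose, tool axes 39.59875219871669 19.23484541526342
white 25 [ 36.7 -12.4] clock deg 18.648111481540433
white 229 [ -0.4 -11.5] clock deg 91.98403639351328
white 568 [-1.  17.5] clock deg 266.7472840767889
white 27 [-11.   36.6] clock deg 253.26616408784355
white 20 [-13.5  39.9] clock deg 251.36012348251072
```

```bash
python3 -m crank '[[-0.002,-0.001,0,0,0,0],[-0.006,0,-0.005,0,0,0],[0,0,-0.04,0,0,0],[-0.03,0,-0.05,0,0,0],[-0.03,0,-0.05,0,0,0]]'
python3 -m crank '[[0.03,-0.005,-0.03,0,0,0],[0.03,-0.01,-0.03,0,0,0],[0.03,-0.01,0,0,0,-0.16],[0.03,-0.01,0,0,0,-0.16],[0,0,0,0,0,0]]'
python3 - <<'E'
from h import *
from scipy.spatial.transform import Rotation
o=bot.get_obs();c=bot.capture("wrist");T=wristT(c,o);im=c["color"];hsv=cv2.cvtColor(im,cv2.COLOR_BGR2HSV);print(o["tool_pos"],o["tcp_rot"])
yaw=-.133;hub=np.array([549.7,170.6]);R=np.array([[np.cos(yaw),-np.sin(yaw)],[np.sin(yaw),np.cos(yaw)]])
w=cv2.inRange(hsv,(0,0,165),(180,45,255));n,l,st,ce=cv2.connectedComponentsWithStats(w)
for i in range(1,n):
    q=R.T@(plane(c,ce[i],104.5,T)[:2]-hub)
    if st[i,4]>8 and np.hypot(*q)<50:print("wheel white",st[i,4],np.round(q,1),np.degrees(np.arctan2(-q[1],q[0]))%360)
    q=R.T@(plane(c,ce[i],92,T)[:2]-hub)
    if st[i,4]>50 and abs(q[1])<25 and 90<q[0]<160:
        P=np.array([R.T@(plane(c,p[::-1],92,T)[:2]-hub) for p in np.argwhere(l==i)]);print("flap",st[i,4],P.min(0),P.max(0))
E
python3 box.py | head -2
```

```text
time: 17.73
tool_pos: [437.0, 193.0, 244.7]
tcp_rot: [3.141, 0.0, -0.475]
contact_force: [0.3, 0.9, -0.2]
grip_width: 0.5
finger_force: 0.0
time: 18.35
tool_pos: [562.0, 173.8, 302.4]
tcp_rot: [3.141, 0.001, -0.155]
contact_force: [-0.7, -0.3, 0.1]
grip_width: 0.1
finger_force: 0.0
[562.0230721  173.84115219 302.36741477] [ 3.14088541e+00  8.41954882e-04 -1.55074738e-01]
flap 146 [141.1157384  -17.63063568] [146.56049658  14.88613209]
flap 827 [105.88209079 -15.31906122] [139.33812204  15.35068935]
wheel white 99 [-0.3 17.4] 269.0382041549736
wheel white 40 [ -0.5 -11.6] 92.69536144077597
wheel white 14 [-0.6 41.1] 269.2138010925838
lid ((595.0831909179688, 164.28103637695312), (154.82162475585938, 232.00350952148438), 81.74603271484375)
hub [550.54932573 170.741288  ] yaw -0.14405890547787426 [560.97687428 174.05924363 302.59892606] -0.15664902805927472
```

The arrow is at about 269.5°, in its click. The flap was pressed to 92.3 mm against the lid with about 4 N and images as flat. The box has moved about 15 mm, the arm is clear, and I'm handing in.

```bash
python3 -c "
from plant import bot
print(bot.close_job())"
```

```text
the job is handed in; nothing more can be done
None
```

I handed the job in with the flap shut on the lid and the arrow in its click at the nine mark (about 269.5°). The box slid about 15 mm of the 40 mm allowed on the first two tries at the wheel; the hand-in returned no verdict.

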